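# Roll a lens barrel under the comparator spindle to its stop

## Robot

A 7-joint arm with a two-finger parallel gripper is mounted at the origin on a cart in front of the work surface, level with it; the furniture and walls round the work are solid. World frame = base frame: x ahead of the robot, y to its left, z up, the work surface at z = 0. Lengths are in m, angles in rad, forces in N, time in s.
With the tool pointing down it reaches from about 0.4 to 0.875 m from the base axis. Payload 19.3 kg.
Tool frame: the origin (TCP) lies midway between the tips of the shut fingers; the grasp point (between the pads) lies 19 mm behind it; z points along the fingers, y is the line along which they close (so a half turn about z gives the same grasp; the last joint's range is limited). The gripper opens to 85 mm and grips with 20 to 120 N. Pads are 22 mm wide; open, the fingers measure 114 mm over their backs; the gripper's body (76 mm by 85 mm) begins 54 mm behind the grasp point. The pads swing forward as they close: fully open they stand 13 mm farther back than shut.
Start: joints at [-1.381, 0.521, -0.036, 1.599, 0.021, 1.021, -0.113], TCP at [0.161, 0.604, 0.231] pointing down, gripper open.
Joint ranges: [-2.91, 2.91], [-0.3, 2.13], [-1.5, 1.42], [0.17, 2.43], [-1.26, 4.41], [0.16, 1.93], [-2.52, 2.52]. Speed limits (rad/s): [1.89, 1.89, 2.39, 2.39, 3.01, 3.01, 3.01].

## Interface

Orientations are given as [roll, pitch, yaw] about the fixed x, y, z axes, in that order (R = Rz(yaw) Ry(pitch) Rx(roll)).
In Python, from workcell import bot gives the robot as it stands.
- The arm moves only by the tool move_arm, never from a script. Its argument "series" is a list of rows, each a list of 3 entries, a list of its own where there are three numbers: the shift along the tool's x, y, z in cm, then the turn, a rotation vector about the tool's x, y, z in rad, then the opening in per cent of the stroke, from 0 (shut) to 100 (fully open). A call has 1 to 20 rows; each row is the pose to reach, as a shift and turn from the pose commanded when the call began, along the tool's axes at that moment; what a row does not reach only later rows make up. A row lasts 1/12 s, in which the tool goes at most 41.7 mm and 7.16 degrees, less where a joint would pass 70% of its speed; a pose out of reach is approached as far as the arm can. A call with a gripper value outside its range is refused whole. The fingers move at their own pace and stop on an object; "squeeze" is the grip in N (left out, the last holds). Time passes only in rows, so rows that repeat a pose let the fingers close. It gives the time, the measured TCP pose, the force, the opening and the grip force at its end, in the units of the state.
- bot.observe(): the state, without advancing time (a new reading comes with each control period).
- bot.grab_frame(name): name is "side" or "top"; returns (picture, depth): 480x640x3 uint8, red, green, blue; 480x640 float32, m along the optical axis (not along the pixel's ray), 0 where there is no reading.
- bot.camera_params(name): a dict with "fovy" (degrees; the focal length in pixels is half the picture's height over the tangent of half this angle, whatever the lens; pixels are square), "cx", "cy" (the principal point, pixels), "dist_coeffs" ([k1, k2, p1, p2, k3] as OpenCV has them; the pictures are not rectified), "R" (3x3) and "t" (3): a world point X has camera coordinates R X + t. Camera axes: x right, y down, z forward; pixel columns grow to the right and rows downward; lengths in m; the calibration is good to about 2 mm. A picture is of the moment at which its call begins. camera_params takes no time and is no camera call.
- bot.job_done(): hands the job in; it is judged then, once.
Trained networks look in the newest picture that a camera, given by its name, has taken for a name from the list of things; names that differ only in an ending like _2 or _b are one class to them, and where a whole thing is asked for, a point or a joint stands for the part that bears it (a point fixed in the world has none). Each returns a list of dicts, best first, with "conf" (0 to 1); they miss things now and then, are a little off and sometimes report something else, mostly with a low value. They report only what shows in the picture. A call takes as long as a camera call. They do not tell look-alikes from the thing itself.
- bot.find_in(camera, thing): "bbox" ([left, top, right, bottom] in pixels, round what is visible of it).
- bot.trace(camera, thing): "mask" (480x640 bool, what is visible of it) and "bbox" ([left, top, right, bottom] in pixels, round what is visible of it).
The state is a dict: "clock": time; "qpos": joint angles; "qd": joint speeds; "joint_efforts": joint torques, N m; "position": TCP position; "tool_rot": TCP orientation; "force": force on the tool from outside, world axes, zero at the start; "moment": the same for the moment, N m; "grip_width": finger opening in m; "finger_force": force on a finger pad.
Only numpy, scipy, OpenCV 4.12 (cv2) and the standard library are available. Lean on these libraries where they do the work, as an engineer would, in place of code of your own. Each camera call takes 0.05 s, during which the arm holds its last target. There are 200 camera calls.

## Task

Gauge the loose lens barrel on the bench comparator: lay it on the ground plate in front of the dial's spindle, square to the gauge, and let go. Then push its side so that it rolls in under the spindle until it bears on the jaw of the back stop, without running hard into the jaw or overrunning and shifting it. Keep it there with a light, steady push, about 5 N on the jaw, for two seconds so that it seats, then back off and leave it at rest against the jaw with the spindle standing on about the middle of it. Leave the other things alone.

Things in the scene. Friction and masses are not known exactly. Their poses are not given: they have to be found in the camera images.
- barrel_center (a point): Centre of the loose lens barrel: a plain bare-aluminium cylinder, 36 mm in diameter and 100 mm long, about 0.14 kg, dark glass in both ends, which are alike. It starts lying on the bench to the right of the gauge. Its own y axis is the cylinder's axis; x and z turn with it as it rolls. It rolls freely.
- gauge: The bench comparator, fixed. Origin: on the bench top under its base; x axis from its open front to its back, y to the left. Base 132 mm wide, from x = -144 to +107 mm. Column 22 mm thick at x = 85 mm; its arm reaches over the plate (underside 85 mm above the bench, front end x = 8 mm) and holds a 59 mm dial facing the front, centred 145 mm above the bench, front at x = 6 mm.
- spindle_nose (a point): Underside of the dial's spindle: a steel foot 23 mm wide, its middle 14 mm flat, its edge rounded, at x = 20 mm, y = 0 of the gauge. Free, it stands 33 mm above the plate, 3 mm lower than the barrel's top, so the barrel lifts it as it rolls in. Its spring presses down with about 1 N, so the barrel drags a little: it takes a push of 0.5 to 2 N before it meets the jaw.
- spindle (a joint): Lift of the spindle in m, shown by the dial's needle: 0 when free, 0.003 with the barrel's full diameter under it. The foot is wide enough to read full lift wherever the jaw is set.
- stop: The back stop behind the spindle: a grey bracket fixed at x = 52.5 mm of the gauge (origin: foot of its front face, at plate height; axes as the gauge). It carries a steel jaw on two guide rods, 62 mm wide, 25 mm high, held by friction (origin of the jaw: foot of its front face). The jaw is set anew each time and not measured: its face stands 8 to 21 mm in front of the bracket. Feel for it.
- vial_center (a point): Centre of a capped glass vial, 37 mm in diameter and 70 mm high, standing near the gauge; leave it alone.
- mount: A lens in a ring on a post, 120 mm high with a 50 mm square foot, standing to the left; leave it alone. Origin: under the foot.
- plate_front (a point): Where the barrel is laid down: on the top of the ground steel plate, at x = -80 mm, y = 0 of the gauge, 100 mm in front of the spindle; axes as the gauge. The flat level plate is 118 mm wide, 15 mm above the bench, and runs from 59 mm in front of this point back to the stop. A barrel lying on the plate has its centre 18 mm above it.
Things that resemble listed ones, but are neither listed nor needed, are in the scene too. What is shaped like the part that bears barrel_center but purple or red is not meant.

How it is judged:
By the outcome, as a careful person would: the job done as asked, in the order asked, and still so for the second after the job is handed in, with the robot touching nothing.
It also fails if it takes over 72 s, if anything falls off the work surface, if the arm or the gripper's body presses on something with over 40 N, if the wrist force passes 120 N, or if a joint passes its speed limit or range.

## Working session

There is one attempt and no reset: what is moved stays moved. The work goes in short steps, Python scripts to look and compute and a tool call to move; the robot and the scene stay as the last step left them, time stands still between calls to the robot, and variables do not carry over. Pictures are saved under pics/ and viewed, at most 10 in all, crops included, and the job is handed in when it is done.

Besides the shell and the picture viewer there is one more tool, called after "Call:" in YAML: its name, and indented under it one key for each argument. move_arm: Moves the arm, as the interface text tells. Its arguments: {"type":"object","properties":{"series":{"type":"array"},"squeeze":{"type":"number"}},"required":["series"]}

```bash
mkdir -p pics; ls; python3 - <<'E'
from workcell import bot
import cv2,numpy as np
for c in("side","top"):
    p,d=bot.grab_frame(c)
    cv2.imwrite(f"pics/{c}0.png",p[:,:,::-1]); np.save(f"{c}.npy",d)
    k=bot.camera_params(c);print(k)
    for t in("barrel_center","gauge","vial_center","mount","stop"):
        print(c,t,[(np.round(r["bbox"]),round(r["conf"],2)) for r in bot.find_in(c,t)])
print(bot.observe())
E
```

```text
pics
{'fovy': 44.01512064338172, 'cx': 314.67158571646405, 'cy': 241.57475024751437, 'dist_coeffs': array([-0.07450414,  0.        ,  0.        ,  0.        ,  0.        ]), 'R': array([[ 0.91281388, -0.40836254,  0.0032944 ],
       [-0.27431671, -0.61911707, -0.73582906],
       [ 0.30252464,  0.67077127, -0.67715932]]), 't': array([-0.55363943,  0.12630497,  1.44785799])}
side barrel_center [(array([313., 350., 334., 398.]), 0.73), (array([282., 301., 319., 341.]), 0.65), (array([278., 263., 311., 296.]), 0.56)]
side gauge [(array([261., 148., 361., 249.]), 0.75)]
side vial_center [(array([324., 230., 340., 257.]), 0.82)]
side mount [(array([208., 157., 223., 201.]), 0.74)]
side stop [(array([327., 199., 341., 216.]), 0.59)]
{'fovy': 53.8925311957168, 'cx': 314.0695730231886, 'cy': 239.55392401297337, 'dist_coeffs': array([-0.11123756,  0.        ,  0.        ,  0.        ,  0.        ]), 'R': array([[ 0.02687061, -0.99963524, -0.00271192],
       [-0.99437663, -0.02645107, -0.10254488],
       [ 0.10243575,  0.00545211, -0.99472468]]), 't': array([-0.13124778,  0.54718067,  1.075
[... 396 characters left out ...]
 0.5)]
{'clock': 0.6, 'qpos': array([-1.38121257,  0.52141033, -0.03629582,  1.59954315,  0.02119835,
        1.02110199, -0.11279323]), 'qd': array([ 0.00131525,  0.00039917, -0.00080072, -0.00107697,  0.0008846 ,
        0.00059262, -0.00075852]), 'joint_efforts': array([-4.39442010e-03, -9.26501727e+01,  1.97650261e+00, -3.70155573e+01,
        1.80223107e-02,  2.20375274e-03,  5.09484141e-05]), 'position': array([0.16056401, 0.60398883, 0.23126891]), 'tool_rot': array([-3.14151477e+00,  6.98539420e-06,  2.88176905e+00]), 'force': array([ 0.65651169, -0.30192355,  0.72367413]), 'moment': array([ 0.0129479 , -0.00673303,  0.01203646]), 'finger_force': 0.0, 'grip_width': 0.0853650672798494}
```

```bash
python3 - <<'E'
import cv2
a=cv2.imread("pics/side0.png")[130:430,180:420];b=cv2.imread("pics/top0.png")[130:340,120:500]
cv2.imwrite("pics/a.png",cv2.resize(a,None,fx=2,fy=2,interpolation=2)); cv2.imwrite("pics/b.png",cv2.resize(b,None,fx=2,fy=2,interpolation=2))
E
```

```text
(no output)
```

View pics/a.png

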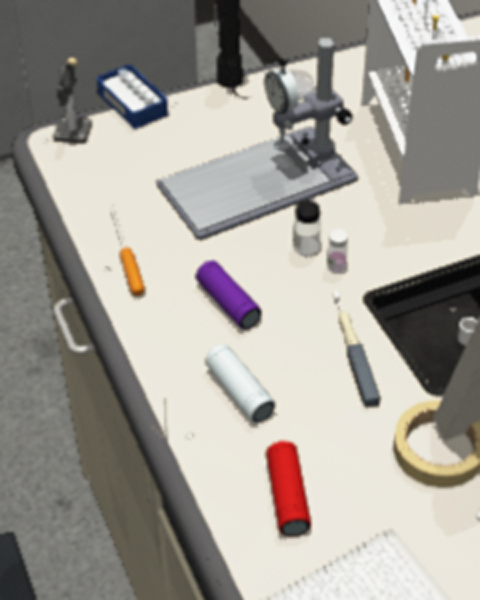

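View pics/b.png

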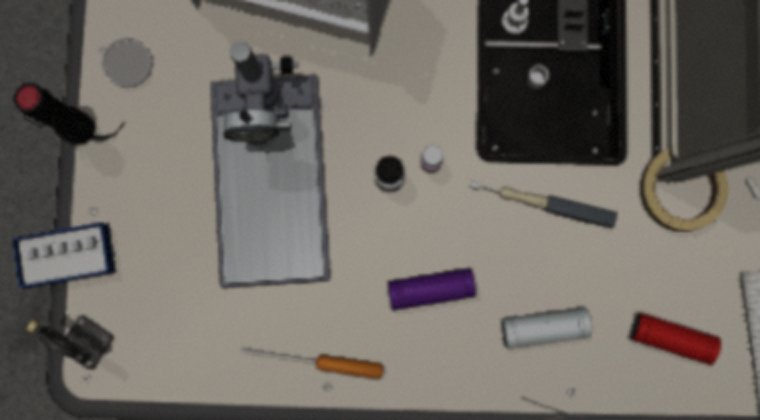

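```bash
cat > h.py <<'E'
import cv2,numpy as np
from workcell import bot
def K(c):
    k=bot.camera_params(c);f=240/np.tan(np.radians(k["fovy"]/2))
    return np.array([[f,0,k["cx"]],[0,f,k["cy"]],[0,0,1]]),k["dist_coeffs"],k["R"],k["t"]
def cloud(c,d):
    M,D,R,t=K(c);v,u=np.mgrid[:480,:640]
    n=cv2.undistortPoints(np.stack([u,v],-1).reshape(-1,1,2).astype(float),M,D).reshape(480,640,2)
    return (np.dstack([n*d[...,None],d])-t)@R
def ray(c,uv,z):
    M,D,R,t=K(c);n=cv2.undistortPoints(np.array(uv,float).reshape(-1,1,2),M,D).reshape(-1,2)
    r=np.c_[n,np.ones(len(n))]@R;o=-R.T@t
    return o+r*((z-o[2])/r[:,2])[:,None]
def proj(c,X):
    M,D,R,t=K(c);return cv2.projectPoints(np.array(X,float).reshape(-1,1,3),cv2.Rodrigues(R)[0],t,M,D)[0].reshape(-1,2)
E
python3 - <<'E'
from h import *
for c,uv in(("top",(393,293)),("side",(300,321))):
    p,d=bot.grab_frame(c);P=cloud(c,d)
    for r in bot.trace(c,"barrel_center"):
        m=r["mask"];b=r["bbox"]
        if not(b[0]<uv[0]<b[2] and b[1]<uv[1]<b[3]):continue
        m2=cv2.erode(m.astype(np.uint8),np.ones((3,3)))>0
        Q=P[m2&(d>0)];
        print(c,"n",m.sum(),"zmax",np.percentile(Q[:,2],[5,50,95]).round(4),"mean",Q.mean(0).round(4))
        ys,xs=np.nonzero(m);W=ray(c,np.c_[xs,ys],0.018 if c=="top" else 0.02)
        (cx,cy),(w,h),a=cv2.minAreaRect(W[:,:2].astype(np.float32));print(" rect",cx,cy,w,h,a)
    Z=P[...,2];
    m=(abs(Z-0.015)<.007)&(d>0)&(P[...,1]>-.05)&(P[...,1]<.2)&(P[...,0]>.3)
    n,l,s,_=cv2.connectedComponentsWithStats(m.astype(np.uint8));i=1+np.argmax(s[1:,4])
    Q=P[l==i];print(c,"plate",len(Q),"z",np.median(Q[:,2]),s[i],cv2.minAreaRect(Q[:,:2].astype(np.float32)),cv2.boxPoints(cv2.minAreaRect(Q[:,:2].astype(np.float32))).round(4).tolist())
    mb=(d>0)&(abs(P[...,0]-.5)<.05)&(abs(P[...,1]+.05)<.3);print("bench z",np.median(Z[mb]))
# plate corners hand picked top (crop/2+offset)
C=np.array([(222,285),(328,278),(212,82),(320,76)])/2+[120,130]
print(ray("top",C,.013).round(4))
C=np.array([(158,183),(201,235),(355,178)])/2+[180,130]
print(ray("side",C,.013).round(4))
E
```

```text
top n 655 zmax [0.0271 0.0328 0.0371] mean [ 0.4292 -0.3013  0.0326]
 rect 0.42928412556648254 -0.3041847348213196 0.0363435223698616 0.1061680018901825 10.6190824508667
top plate 4750 z 0.014085306903483676 [ 225  167   61  107 4750] ((0.5973085761070251, 0.027669064700603485), (0.2519521415233612, 0.13251671195030212), 5.483017444610596) [[0.46560001373291016, 0.08160000294446945], [0.4781999886035919, -0.0502999983727932], [0.7289999723434448, -0.026200000196695328], [0.7164000272750854, 0.10570000112056732]]
bench z 0.00048730399352775856
side n 651 zmax [0.0181 0.0337 0.0394] mean [ 0.4275 -0.3161  0.0321]
 rect 0.43139514327049255 -0.3041619658470154 0.038847170770168304 0.12353333830833435 7.3647074699401855
side plate 2443 z 0.015957291638315867 [ 258  198  101   51 2443] ((0.5980803966522217, 0.02766888588666916), (0.25423017144203186, 0.14022840559482574), 5.12431526184082) [[0.4652000069618225, 0.08609999716281891], [0.47769999504089355, -0.05350000038743019], [0.73089998960495, -0.030799999833106995], [0.7184000015258789, 0.10890000313520432]]
bench z 0.002571384341746551
[[ 0.4686  0.0776  0.013 ]
 [ 0.4804 -0.0476  0.013 ]
 [ 0.7132  0.1012  0.013 ]
 [ 0.7235 -0.0296  0.013 ]]
[[ 0.4701  0.0692  0.013 ]
 [ 0.4856 -0.0516  0.013 ]
 [ 0.7221 -0.0308  0.013 ]]
```

```bash
cat >> h.py <<'E'
from scipy.spatial.transform import Rotation as Ro
def rows(wps):
    # wps: (world pos, Rotation) -> shift cm, rotvec in current tool axes
    s=bot.observe();p=s["position"];R0=Ro.from_euler("xyz",s["tool_rot"])
    for q,R in wps:
        print((R0.inv().apply(np.array(q)-p)*100).round(2).tolist(),(R0.inv()*R).as_rotvec().round(3).tolist())
def down(yaw): return Ro.from_euler("xyz",[np.pi,0,yaw])
E
python3 - <<'E'
from h import *
for r in bot.trace("top","barrel_center"):
    ys,xs=np.nonzero(r["mask"]);W=ray("top",np.c_[xs,ys],0.022)[:,:2]
    w,v=np.linalg.eigh(np.cov(W.T));a=v[:,1]*np.sign(v[1,1]);print(r["bbox"],W.mean(0),np.degrees(np.arctan2(-a[0],a[1])))
D=np.radians
Y=D(99)
rows([((.35,.50,.25),down(D(150))),((.47,.3,.25),down(D(130))),((.50,.05,.25),down(Y)),((.46,-.2,.22),down(Y)),((.430,-.303,.15),down(Y))])
E
```

```text
[313.8, 264.1, 355.7, 284.5] [ 0.4714934  -0.16959213] 10.778815211760172
[369.1, 282.6, 417.3, 306.9] [ 0.42908021 -0.30307847] 10.214427172336233
[434.6, 288.8, 479.2, 310.0] [ 0.4199383  -0.45756912] -15.424858661728784
[-20.98, -5.19, -1.87] [0.0, -0.0, 0.264]
[-37.72, -21.43, -1.87] [0.0, -0.0, 0.613]
[-47.04, -44.83, -1.87] [0.0, -0.0, 1.154]
[-49.59, -70.01, 1.13] [0.0, -0.0, 1.154]
[-49.34, -80.74, 8.13] [0.0, -0.0, 1.154]
```

Call:
move_arm:
  series:
    - [[-4, -1, -0.5], [0, 0, 0.06], 70]
    - [[-8, -2, -1], [0, 0, 0.12], 70]
    - [[-12, -3, -1.5], [0, 0, 0.18], 70]
    - [[-16, -4, -2], [0, 0, 0.24], 70]
    - [[-20, -5, -2], [0, 0, 0.3], 70]
    - [[-23, -7.5, -2], [0, 0, 0.36], 70]
    - [[-26, -10.3, -2], [0, 0, 0.42], 70]
    - [[-29, -13, -2], [0, 0, 0.5], 70]
    - [[-32, -16, -2], [0, 0, 0.57], 70]
    - [[-35, -18.7, -2], [0, 0, 0.64], 70]
    - [[-37.5, -21.5, -2], [0, 0, 0.7], 70]
    - [[-39.5, -25, -2], [0, 0, 0.78], 70]
    - [[-41.5, -28.5, -2], [0, 0, 0.86], 70]
    - [[-43, -32, -2], [0, 0, 0.94], 70]
    - [[-44.5, -36, -2], [0, 0, 1.0], 70]
    - [[-46, -40, -2], [0, 0, 1.06], 70]
    - [[-47, -44, -2], [0, 0, 1.1], 70]
    - [[-47.5, -48, -2], [0, 0, 1.136], 70]
    - [[-48, -52, -2], [0, 0, 1.136], 70]
    - [[-48.3, -56, -2], [0, 0, 1.136], 70]

```text
clock: 2.52
position: [0.4831, -0.0632, 0.2515]
tool_rot: [3.141, 0.0, 1.745]
force: [0.2, -0.3, 0.2]
grip_width: 0.0597
finger_force: 0.0
```

```bash
python3 - <<'E'
from h import *
s=bot.observe();print(s["clock"],s["qpos"].round(2),s["position"],s["tool_rot"])
D=np.radians;Y=D(100.2)
rows([((.46,-.2,.2),down(Y)),((.430,-.303,.12),down(Y))])
E
```

```text
2.5167 [-0.34  0.3   0.43  1.95 -0.15  0.93  0.35] [ 0.48308524 -0.06322054  0.25151295] [3.14096487e+00 1.02235254e-04 1.74539841e+00]
[-13.07, -4.65, 5.15] [0.001, 0.0, -0.003]
[-22.69, -9.4, 13.15] [0.001, 0.0, -0.003]
```

Call:
move_arm:
  series:
    - [[-3.5, -1.2, 1], [0, 0, 0], 70]
    - [[-7, -2.4, 2], [0, 0, 0], 70]
    - [[-10, -3.6, 4], [0, 0, 0], 70]
    - [[-13, -4.8, 6], [0, 0, 0], 70]
    - [[-16, -6.2, 8], [0, 0, 0], 70]
    - [[-19, -7.6, 10], [0, 0, 0], 70]
    - [[-21, -8.6, 12.5], [0, 0, 0], 70]
    - [[-22.3, -9.4, 15], [0, 0, 0], 70]
    - [[-22.3, -9.4, 16], [0, 0, 0], 70]
    - [[-22.3, -9.4, 16], [0, 0, 0], 70]
    - [[-22.3, -9.4, 16], [0, 0, 0], 70]

```text
clock: 3.43
position: [0.4299, -0.2967, 0.0914]
tool_rot: [-3.141, -0.001, 1.746]
force: [-0.6, -0.2, -0.5]
grip_width: 0.0598
finger_force: 0.0
```

```bash
python3 - <<'E'
from h import *
s=bot.observe();print(s["clock"],s["qpos"].round(2),s["position"],s["tool_rot"])
D=np.radians;Y=D(100.2)
rows([((.4295,-.3033,.002),down(Y))])
p,d=bot.grab_frame("side")
cv2.imwrite("pics/c.png",cv2.resize(p[220:420,200:420],None,fx=3,fy=3,interpolation=2)[:, :,::-1][:600,:660])
print(proj("side",[[.4295,-.3033,.018],s["position"]]))
E
```

```text
3.4333 [ 0.24  0.6   0.35  2.   -0.34  0.61  0.99] [ 0.42990908 -0.29673539  0.09143979] [-3.14120666e+00 -6.16140043e-04  1.74601301e+00]
[-0.64, -0.15, 8.94] [-0.0, -0.001, -0.003]
[[298.27332353 321.24505437]
 [296.76860711 297.80534959]]
```

View pics/c.png

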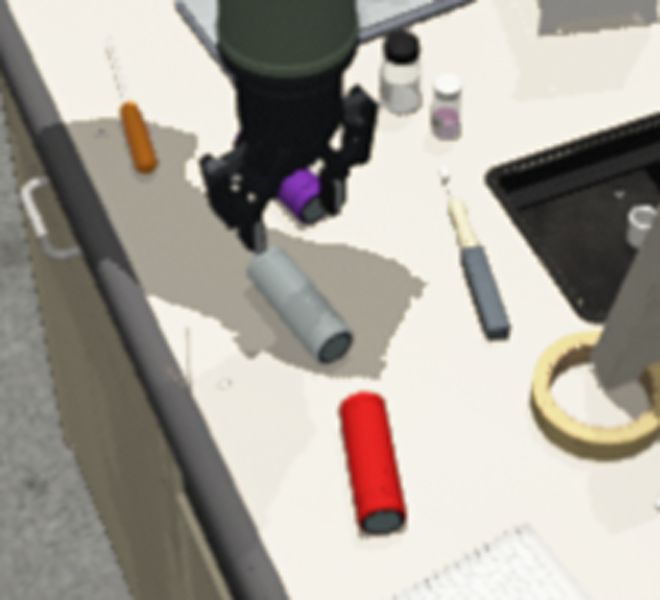

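Call:
move_arm:
  series:
    - [[-0.3, -0.1, 3], [0, 0, 0], 70]
    - [[-0.6, -0.1, 6], [0, 0, 0], 70]
    - [[-0.6, -0.1, 8], [0, 0, 0], 70]
    - [[-0.6, -0.1, 8.9], [0, 0, 0], 70]
    - [[-0.6, -0.1, 8.9], [0, 0, 0], 70]
    - [[-0.6, -0.1, 8.9], [0, 0, 0], 70]
    - [[-0.6, -0.1, 8.9], [0, 0, 0], 52]
    - [[-0.6, -0.1, 8.9], [0, 0, 0], 46]
    - [[-0.6, -0.1, 8.9], [0, 0, 0], 40]
    - [[-0.6, -0.1, 8.9], [0, 0, 0], 30]
    - [[-0.6, -0.1, 8.9], [0, 0, 0], 30]
    - [[-0.6, -0.1, 8.9], [0, 0, 0], 30]
    - [[-0.6, -0.1, 8.9], [0, 0, 0], 30]
  squeeze: 30

```text
clock: 4.57
position: [0.4306, -0.3035, 0.0036]
tool_rot: [3.14, 0.001, 1.746]
force: [-1.3, 1.6, 13.3]
grip_width: 0.035
finger_force: 28.5
```

Call:
move_arm:
  series:
    - [[0, 0, -1], [0, 0, 0], 30]
    - [[0, 0, -3], [0, 0, 0], 30]
    - [[0, 0, -6], [0, 0, 0], 30]
    - [[0, 0, -10], [0, 0, 0], 30]
    - [[0, 0, -13], [0, 0, 0], 30]
    - [[0, 0, -15], [0, 0, 0], 30]
    - [[0, 0, -15], [0, 0, 0], 30]
    - [[0, 0, -15], [0, 0, 0], 30]

```text
clock: 5.23
position: [0.4303, -0.3033, 0.1538]
tool_rot: [3.139, 0.001, 1.746]
force: [-0.3, 0.6, -1.5]
grip_width: 0.0353
finger_force: 30.8
```

```bash
python3 - <<'E'
from h import *
s=bot.observe();print(s["clock"],s["position"],s["grip_width"],s["force"])
d=np.load("top.npy");P=cloud("top",d);Z=P[...,2]
# gauge yaw from plate outline hull on top view sides
m=(abs(Z-0.014)<.006)&(d>0)&(P[...,1]>-.06)&(P[...,1]<.12)&(P[...,0]>.44)&(P[...,0]<.75)
Q=P[m][:,:2];x=Q[:,0]
for sgn in(1,-1):
    E=[]
    for a in np.arange(.49,.70,.01):
        q=Q[(x>=a)&(x<a+.01)];i=np.argmax(sgn*q[:,1]);E.append(q[i])
    E=np.array(E);k=np.polyfit(E[:,0],E[:,1],1);print(sgn,np.degrees(np.arctan(k[0])),np.polyval(k,.536),np.std(E[:,1]-np.polyval(k,E[:,0])))
print("vial",cv2.minAreaRect(ray("top",[[306,211],[322,227]],.07)[:,:2].astype(np.float32))[0])
rows([((.536,.022,.12),down(np.radians(95.3)))])
E
```

```text
5.2333 [ 0.43032211 -0.30331915  0.15384646] 0.03532141442594258 [-0.25499513  0.64443288 -1.49611162]
1 5.409473691468486 0.0870663732007809 0.0009564013940715633
-1 5.469134852554358 -0.04378589184386062 0.0006915763014877294
vial (0.5928318500518799, -0.11535730957984924)
[30.2, 16.07, 3.39] [0.002, 0.001, 0.083]
```

Call:
move_arm:
  series:
    - [[2, 1, 0], [0, 0, 0], 30]
    - [[5, 2.7, 0], [0, 0, 0.02], 30]
    - [[8.5, 4.5, 0], [0, 0, 0.04], 30]
    - [[12, 6.4, 0], [0, 0, 0.06], 30]
    - [[15.5, 8.2, 0], [0, 0, 0.08], 30]
    - [[19, 10.1, 0], [0, 0, 0.08], 30]
    - [[22.5, 12, 0], [0, 0, 0.08], 30]
    - [[26, 13.8, 1], [0, 0, 0.08], 30]
    - [[28.5, 15.2, 3], [0, 0, 0.08], 30]
    - [[30.2, 16.1, 5], [0, 0, 0.08], 30]
    - [[30.2, 16.1, 8], [0, 0, 0.08], 30]
    - [[30.2, 16.1, 9], [0, 0, 0.08], 30]
    - [[30.2, 16.1, 9], [0, 0, 0.08], 30]
    - [[30.2, 16.1, 9], [0, 0, 0.08], 30]

```text
clock: 6.4
position: [0.5353, 0.0209, 0.0624]
tool_rot: [-3.14, 0.001, 1.664]
force: [0.9, 0.3, -1.2]
grip_width: 0.0349
finger_force: 30.7
```

```bash
python3 - <<'E'
from h import *
s=bot.observe();print(s["clock"],s["position"],s["grip_width"],s["force"],s["tool_rot"],s["qpos"].round(2))
p,d=bot.grab_frame("side")
cv2.imwrite("pics/d.png",cv2.resize(p[130:290,220:400],None,fx=3.6,fy=3.6,interpolation=2)[:, :,::-1])
rows([((.536,.0218,.0195),down(np.radians(95.44)))])
E
```

```text
6.4 [0.53526138 0.02086322 0.0623767 ] 0.03494818533172997 [ 0.88181161  0.34190947 -1.23550704] [-3.14010052e+00  6.22420219e-04  1.66413851e+00] [-0.4   0.67  0.35  1.97 -0.4   0.57  0.32]
[0.09, 0.02, 4.36] [0.0, 0.0, -0.002]
```

View pics/d.png

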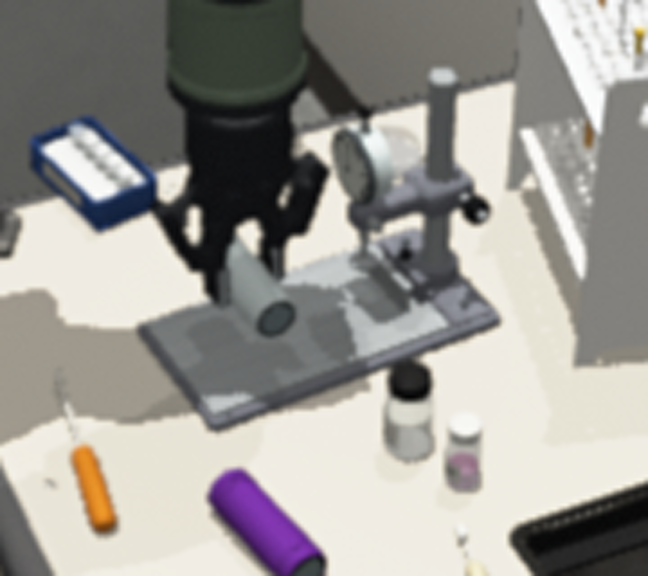

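Call:
move_arm:
  series:
    - [[0.05, 0, 1.5], [0, 0, 0], 30]
    - [[0.1, 0, 2.8], [0, 0, 0], 30]
    - [[0.1, 0, 3.6], [0, 0, 0], 30]
    - [[0.1, 0, 4.0], [0, 0, 0], 30]
    - [[0.1, 0, 4.2], [0, 0, 0], 30]
    - [[0.1, 0, 4.25], [0, 0, 0], 30]
    - [[0.1, 0, 4.3], [0, 0, 0], 30]
    - [[0.1, 0, 4.3], [0, 0, 0], 30]
    - [[0.1, 0, 4.3], [0, 0, 0], 30]

```text
clock: 7.2
position: [0.5359, 0.0231, 0.0197]
tool_rot: [3.141, -0.0, 1.666]
force: [-0.2, -0.0, -1.0]
grip_width: 0.0351
finger_force: 30.7
```

Call:
move_arm:
  series:
    - [[-0.1, 0, 0.03], [0, 0, 0], 30]
    - [[-0.1, 0, 0.06], [0, 0, 0], 30]
    - [[-0.1, 0, 0.1], [0, 0, 0], 30]
    - [[-0.1, 0, 0.1], [0, 0, 0], 30]
    - [[-0.1, 0, 0.1], [0, 0, 0], 30]

```text
clock: 7.62
position: [0.5359, 0.022, 0.0187]
tool_rot: [3.141, -0.0, 1.666]
force: [-2.1, -0.1, 9.1]
grip_width: 0.0351
finger_force: 31.8
```

Call:
move_arm:
  series:
    - [[0, 0, -0.03], [0, 0, 0], 30]
    - [[0, 0, -0.03], [0, 0, 0], 38]
    - [[0, 0, -0.03], [0, 0, 0], 44]
    - [[0, 0, -0.03], [0, 0, 0], 48]
    - [[0, 0, -0.03], [0, 0, 0], 56]
    - [[0, 0, -0.03], [0, 0, 0], 70]
    - [[0, 0, -0.03], [0, 0, 0], 80]
    - [[0, 0, -0.03], [0, 0, 0], 80]
    - [[0, 0, -0.1], [0, 0, 0], 80]
    - [[0, 0, -0.6], [0, 0, 0], 80]
    - [[0, 0, -2], [0, 0, 0], 80]
    - [[0, 0, -4.5], [0, 0, 0], 80]
    - [[0, 0, -7.5], [0, 0, 0], 80]
    - [[0, 0, -10], [0, 0, 0], 80]
    - [[0, 0, -10], [0, 0, 0], 80]

```text
clock: 8.87
position: [0.5377, 0.022, 0.1228]
tool_rot: [3.136, -0.0, 1.665]
force: [0.7, 0.1, 0.6]
grip_width: 0.0678
finger_force: 0.0
```

```bash
cat >> h.py <<'E'
G=np.radians(5.44);GX=np.array([np.cos(G),np.sin(G),0]);GY=np.array([-np.sin(G),np.cos(G),0])
GO=np.array([.536,.0218,0])+.080*GX
def g2w(x,y,z): return GO+x*GX+y*GY+[0,0,z]
def w2g(P): P=np.asarray(P)-GO; return np.c_[P@GX,P@GY,P[...,2]]
def barrel(c):
    d=bot.grab_frame(c)[1];P=cloud(c,d);q=w2g(P.reshape(-1,3)).reshape(P.shape)
    for r in bot.trace(c,"barrel_center"):
        Q=q[r["mask"]&(d>0)];m=np.median(Q,0)
        if abs(m[1])<.06 and m[0]>-.15:
            w,v=np.linalg.eigh(np.cov(Q[:,:2].T));a=v[:,1]*np.sign(v[1,1])
            ys,xs=np.nonzero(r["mask"]);W=w2g(ray(c,np.c_[xs,ys],.040))
            print(c,r["conf"],len(Q),"mean",Q.mean(0).round(4),"ang",np.degrees(np.arctan2(-a[0],a[1])).round(1),"rect",cv2.minAreaRect(W[:,:2].astype(np.float32)))
E
python3 - <<'E'
from h import *
s=bot.observe();print(s["clock"],s["position"],s["qpos"].round(2))
barrel("top");barrel("side")
p,d=bot.grab_frame("side")
cv2.imwrite("pics/e.png",cv2.resize(p[130:290,220:400],None,fx=3.6,fy=3.6,interpolation=2)[:, :,::-1])
# tilted push pose: tool z = 45deg fwd/down, tool y along gauge y (+/-)
for sy in(1,-1):
    for el in(45,):
        e=np.radians(el);z=np.cos(e)*GX-np.sin(e)*np.array([0,0,1]);y=sy*GY;x=np.cross(y,z)
        R=Ro.from_matrix(np.c_[x,y,z]);print(sy);rows([(g2w(-.13,0,.08),R),(g2w(-.125,0,.036),R)])
E
```

```text
8.8667 [0.53768645 0.02202027 0.12280473] [-0.45  0.57  0.42  1.95 -0.35  0.69  0.27]
top 0.51 324 mean [-0.0855 -0.0309  0.0566] ang 4.9 rect ((-0.08247827738523483, -0.026226026937365532), (0.054581623524427414, 0.035470541566610336), 89.48930358886719)
side 0.64 466 mean [-0.0833 -0.0089  0.0424] ang -4.1 rect ((-0.08282963186502457, -0.004992753267288208), (0.13663451373577118, 0.04338349774479866), 87.50982666015625)
1
[-0.03, -4.93, 3.77] [-0.615, -0.615, -1.482]
[-0.03, -4.42, 8.17] [-0.615, -0.615, -1.482]
-1
[-0.03, -4.93, 3.77] [-0.615, 0.615, 1.482]
[-0.03, -4.42, 8.17] [-0.615, 0.615, 1.482]
```

View pics/e.png

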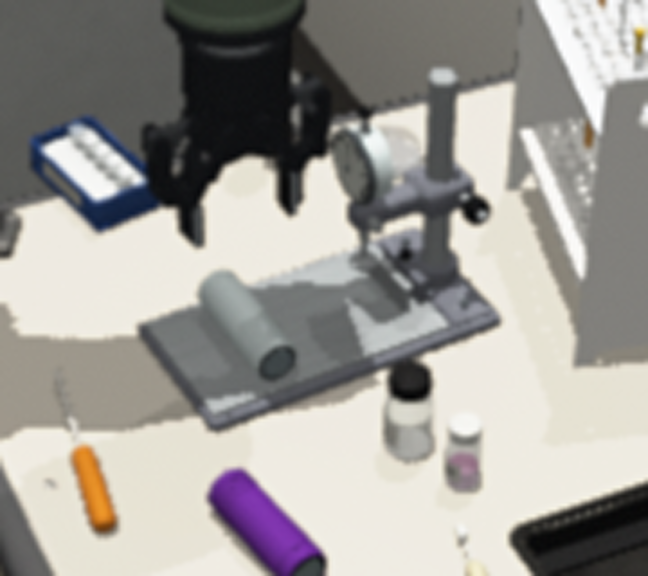

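Call:
move_arm:
  series:
    - [[0, -0.5, 0], [-0.04, -0.04, -0.1], 60]
    - [[0, -1, 0], [-0.08, -0.08, -0.2], 60]
    - [[0, -1.5, 0], [-0.12, -0.12, -0.3], 60]
    - [[0, -2, 0], [-0.16, -0.16, -0.4], 60]
    - [[0, -2.5, 0], [-0.2, -0.2, -0.5], 60]
    - [[0, -3, 0], [-0.25, -0.25, -0.6], 60]
    - [[0, -3.5, 0], [-0.29, -0.29, -0.7], 60]
    - [[0, -4, 0], [-0.33, -0.33, -0.8], 60]
    - [[0, -4.5, 0], [-0.37, -0.37, -0.9], 60]
    - [[0, -5, 0], [-0.415, -0.415, -1.0], 60]
    - [[0, -5, 0], [-0.456, -0.456, -1.1], 60]
    - [[0, -5, 0], [-0.5, -0.5, -1.2], 60]
    - [[0, -5, 0], [-0.54, -0.54, -1.3], 60]
    - [[0, -5, 0], [-0.58, -0.58, -1.4], 60]
    - [[0, -5, 0], [-0.615, -0.615, -1.482], 60]
    - [[0, -5, 0], [-0.615, -0.615, -1.482], 60]
    - [[0, -5, 0], [-0.615, -0.615, -1.482], 60]
    - [[0, -5, 0], [-0.615, -0.615, -1.482], 60]

```text
clock: 10.62
position: [0.4804, 0.0116, 0.1079]
tool_rot: [3.052, 0.485, 2.566]
force: [0.6, -1.0, -1.2]
grip_width: 0.0515
finger_force: 0.0
```

```bash
cat >> h.py <<'E'
def tilt(el,sy=1):
    e=np.radians(el);z=np.cos(e)*GX-np.sin(e)*np.array([0,0,1]);y=sy*GY
    return Ro.from_matrix(np.c_[np.cross(y,z),y,z])
def st():
    s=bot.observe();R=Ro.from_euler("xyz",s["tool_rot"])
    print(s["clock"],"g",w2g(s["position"][None]).round(4)[0],"q",s["qpos"].round(2),"F(g)",(s["force"]@GX).round(2),(s["force"]@GY).round(2),s["force"][2].round(2),"err45",(R.inv()*tilt(45)).as_rotvec().round(3))
E
python3 - <<'E'
from h import *
st()
E
```

```text
10.6167 g [-0.1364 -0.0049  0.1079] q [-0.24  0.43 -0.17  2.42  1.76  0.41 -1.06] F(g) 0.5 -1.06 -1.19 err45 [-0.313 -0.264 -0.553]
```

```bash
python3 - <<'E'
from h import *
rows([(g2w(-.10,0,.13),tilt(45))])
E
```

```text
[-3.28, 2.7, -0.53] [-0.313, -0.264, -0.553]
```

Call:
move_arm:
  series:
    - [[-0.8, 0.6, -0.1], [0, 0, 0], 60]
    - [[-1.6, 1.3, -0.3], [-0.05, -0.05, -0.09], 60]
    - [[-2.4, 2, -0.4], [-0.1, -0.09, -0.18], 60]
    - [[-3.2, 2.7, -0.5], [-0.15, -0.13, -0.28], 60]
    - [[-3.2, 2.7, -0.5], [-0.2, -0.17, -0.37], 60]
    - [[-3.2, 2.7, -0.5], [-0.26, -0.22, -0.46], 60]
    - [[-3.2, 2.7, -0.5], [-0.31, -0.26, -0.55], 60]
    - [[-3.2, 2.7, -0.5], [-0.31, -0.26, -0.55], 60]
    - [[-3.2, 2.7, -0.5], [-0.31, -0.26, -0.55], 60]
    - [[-3.2, 2.7, -0.5], [-0.31, -0.26, -0.55], 60]

```text
clock: 11.45
position: [0.5134, 0.0347, 0.0983]
tool_rot: [-3.13, 0.609, 3.083]
force: [-0.8, 0.0, -1.6]
grip_width: 0.0513
finger_force: 0.0
```

```bash
python3 - <<'E'
from h import *
st()
rows([(g2w(-.125,0,.08),tilt(45)),(g2w(-.125,0,.036),tilt(45)),(g2w(-.10,0,.13),tilt(45))])
E
```

```text
11.45 g [-0.1012  0.015   0.0983] q [ 0.59  0.83 -1.22  2.43  1.96  1.02 -0.52] F(g) -0.75 0.09 -1.61 err45 [-0.11  -0.177 -0.117]
[2.78, -1.84, 0.31] [-0.11, -0.177, -0.117]
[5.3, -1.8, 3.92] [-0.11, -0.177, -0.117]
[-2.1, -1.49, -2.38] [-0.11, -0.177, -0.117]
```

```bash
python3 - <<'E'
from h import *
rows([(g2w(-.10,0,.16),tilt(90)),(g2w(-.125,0,.10),tilt(90))])
E
```

```text
[-3.82, -1.52, -4.84] [-0.058, 0.607, -0.152]
[1.64, -1.86, -1.33] [-0.058, 0.607, -0.152]
```

Call:
move_arm:
  series:
    - [[-1, -0.4, -1.2], [0, 0.06, -0.02], 60]
    - [[-2, -0.8, -2.4], [-0.01, 0.15, -0.04], 60]
    - [[-3, -1.2, -3.6], [-0.02, 0.25, -0.07], 60]
    - [[-3.8, -1.5, -4.8], [-0.03, 0.35, -0.1], 60]
    - [[-3.8, -1.5, -4.8], [-0.05, 0.45, -0.12], 60]
    - [[-3.8, -1.5, -4.8], [-0.06, 0.55, -0.15], 60]
    - [[-3.8, -1.5, -4.8], [-0.06, 0.61, -0.15], 60]
    - [[-3.8, -1.5, -4.8], [-0.06, 0.61, -0.15], 60]
    - [[-3.8, -1.5, -4.8], [-0.06, 0.61, -0.15], 60]
    - [[-3.8, -1.5, -4.8], [-0.06, 0.61, -0.15], 60]

```text
clock: 12.28
position: [0.5166, 0.02, 0.1586]
tool_rot: [3.138, -0.003, -3.051]
force: [-1.0, 1.0, -0.0]
grip_width: 0.0509
finger_force: 0.0
```

```bash
python3 - <<'E'
from h import *
st()
rows([(g2w(-.10,0,.16),tilt(90)),(g2w(-.13,0,.10),tilt(90)),(g2w(-.13,0,.032),tilt(90))])
barrel("top");barrel("side")
E
```

```text
12.2833 g [-9.950e-02  1.000e-04  1.586e-01] q [ 0.7   0.79 -1.27  1.91  0.84  1.12  0.75] F(g) -0.87 1.08 -0.03 err45 [ 0.002 -0.789 -0.005]
[0.05, -0.01, -0.14] [0.004, -0.003, -0.004]
[3.03, -0.04, 5.87] [0.004, -0.003, -0.004]
[3.01, -0.07, 12.67] [0.004, -0.003, -0.004]
side 0.72 418 mean [-0.0847 -0.0131  0.0446] ang 1.9 rect ((-0.08195611834526062, -0.0058962032198905945), (0.04115442931652069, 0.12722690403461456), 0.8690363168716431)
```

Call:
move_arm:
  series:
    - [[1.5, 0, 0.5], [0, 0, 0], 60]
    - [[3, 0, 2], [0, 0, 0], 60]
    - [[3.5, 0, 4.5], [0, 0, 0], 60]
    - [[3.5, 0, 7.5], [0, 0, 0], 60]
    - [[3.5, 0, 10.5], [0, 0, 0], 60]
    - [[3.5, 0, 12.5], [0, 0, 0], 60]
    - [[3.5, 0, 13.4], [0, 0, 0], 60]
    - [[3.5, 0, 13.4], [0, 0, 0], 60]
    - [[3.5, 0, 13.4], [0, 0, 0], 60]

```text
clock: 13.23
position: [0.4813, 0.017, 0.0265]
tool_rot: [3.14, -0.002, -3.049]
force: [-0.4, 0.4, 0.2]
grip_width: 0.0514
finger_force: 0.0
```

```bash
python3 - <<'E'
from h import *
st()
E
```

```text
13.2333 g [-0.1349  0.0004  0.0265] q [ 0.61  0.93 -1.09  2.07  1.11  0.91  0.53] F(g) -0.37 0.48 0.23 err45 [ 0.001 -0.787 -0.003]
```

Call:
move_arm:
  series:
    - [[-1, 0, 0], [0, 0, 0], 60]
    - [[-1.8, 0, 0], [0, 0, 0], 60]
    - [[-2.2, 0, 0], [0, 0, 0], 60]
    - [[-2.4, 0, 0], [0, 0, 0], 60]
    - [[-2.6, 0, 0], [0, 0, 0], 60]
    - [[-2.8, 0, 0], [0, 0, 0], 60]
    - [[-3.0, 0, 0], [0, 0, 0], 60]
    - [[-3.2, 0, 0], [0, 0, 0], 60]
    - [[-3.5, 0, 0], [0, 0, 0], 60]
    - [[-3.8, 0, 0], [0, 0, 0], 60]
    - [[-4.1, 0, 0], [0, 0, 0], 60]
    - [[-4.4, 0, 0], [0, 0, 0], 60]
    - [[-4.7, 0, 0], [0, 0, 0], 60]
    - [[-5.0, 0, 0], [0, 0, 0], 60]
    - [[-5.3, 0, 0], [0, 0, 0], 60]
    - [[-5.6, 0, 0], [0, 0, 0], 60]
    - [[-5.9, 0, 0], [0, 0, 0], 60]
    - [[-6.2, 0, 0], [0, 0, 0], 60]
    - [[-6.4, 0, 0], [0, 0, 0], 60]
    - [[-6.6, 0, 0], [0, 0, 0], 60]

```text
clock: 14.9
position: [0.5472, 0.0228, 0.0255]
tool_rot: [3.14, -0.003, -3.05]
force: [-0.3, -0.6, 0.4]
grip_width: 0.0512
finger_force: 0.0
```

```bash
python3 - <<'E'
from h import *
st();barrel("top");barrel("side");st();barrel("side")
p,d=bot.grab_frame("side")
cv2.imwrite("pics/f.png",cv2.resize(p[130:290,220:400],None,fx=3.6,fy=3.6,interpolation=2)[:, :,::-1])
E
```

```text
14.9 g [-0.0688 -0.0001  0.0255] q [ 0.56  0.98 -1.07  1.9   1.07  0.98  0.63] F(g) -0.32 -0.55 0.41 err45 [ 0.    -0.788 -0.004]
side 0.69 141 mean [-0.0426 -0.0461  0.0429] ang 65.9 rect ((-0.04218217730522156, -0.041532501578330994), (0.03557223454117775, 0.05110195651650429), 3.642139196395874)
15.1 g [-0.069  -0.0001  0.0255] q [ 0.56  0.98 -1.07  1.9   1.07  0.98  0.63] F(g) 0.25 -0.06 -0.26 err45 [ 0.    -0.788 -0.003]
side 0.69 167 mean [-0.043  -0.0451  0.0412] ang 56.3 rect ((-0.0409727618098259, -0.040693189948797226), (0.06556747108697891, 0.03477589413523674), 61.432861328125)
```

View pics/f.png

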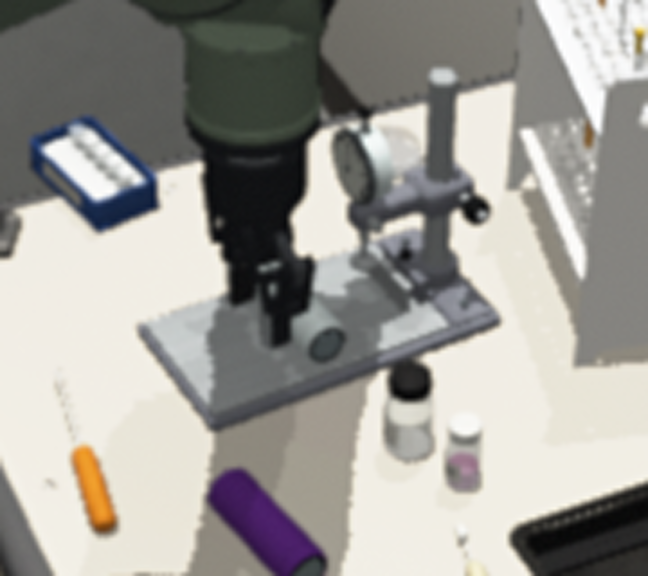

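Call:
move_arm:
  series:
    - [[-0.2, 0, 0], [0, 0, 0], 60]
    - [[-0.5, 0, 0], [0, 0, 0], 60]
    - [[-0.8, 0, 0], [0, 0, 0], 60]
    - [[-1.1, 0, 0], [0, 0, 0], 60]
    - [[-1.4, 0, 0], [0, 0, 0], 60]
    - [[-1.6, 0, 0], [0, 0, 0], 60]
    - [[-1.8, 0, 0], [0, 0, 0], 60]
    - [[-1.8, 0, 0], [0, 0, 0], 60]
    - [[-1.4, 0, 0], [0, 0, 0], 60]
    - [[-1.2, 0, 0], [0, -0.05, 0], 60]
    - [[-1.2, 0, 0], [0, -0.13, 0], 60]
    - [[-1.2, 0, 0], [0, -0.21, 0], 60]
    - [[-1.2, 0, 0], [0, -0.29, 0], 60]
    - [[-1.2, 0, 0], [0, -0.37, 0], 60]
    - [[-1.2, 0, 0], [0, -0.45, 0], 60]
    - [[-1.2, 0, 0], [0, -0.53, 0], 60]
    - [[-1.2, 0, 0], [0, -0.61, 0], 60]
    - [[-1.2, 0, 0], [0, -0.61, 0], 60]
    - [[-1.2, 0, 0], [0, -0.61, 0], 60]

```text
clock: 16.83
position: [0.5572, 0.0239, 0.0246]
tool_rot: [3.138, 0.606, -3.051]
force: [-0.2, 0.5, 0.3]
grip_width: 0.0509
finger_force: 0.0
```

```bash
python3 - <<'E'
from h import *
st();barrel("top");barrel("side")
rows([(g2w(-.057,0,.026),tilt(55)),(g2w(-.03,0,.026),tilt(55))])
E
```

```text
16.8333 g [-0.0587  0.0001  0.0246] q [ 0.63  1.01 -1.06  2.34  2.24  0.91 -0.38] F(g) -0.16 0.5 0.3 err45 [ 0.001 -0.18  -0.004]
top 0.94 652 mean [-0.0242 -0.0019  0.0463] ang -0.2 rect ((-0.023327436298131943, -0.0007531493902206421), (0.10346417874097824, 0.03569980338215828), 89.58094024658203)
side 0.65 407 mean [-0.0257 -0.014   0.0445] ang 2.5 rect ((-0.022870035842061043, -0.006414391100406647), (0.1313924342393875, 0.04078270122408867), 89.5010757446289)
[0.04, 0.03, -0.04] [-0.001, -0.004, -0.003]
[-2.18, 0.04, 1.5] [-0.001, -0.004, -0.003]
```

Call:
move_arm:
  series:
    - [[-0.25, 0, 0.17], [0, 0, 0], 60]
    - [[-0.49, 0, 0.34], [0, 0, 0], 60]
    - [[-0.66, 0, 0.46], [0, 0, 0], 60]
    - [[-0.78, 0, 0.55], [0, 0, 0], 60]
    - [[-0.9, 0, 0.63], [0, 0, 0], 60]
    - [[-1.02, 0, 0.72], [0, 0, 0], 60]
    - [[-1.15, 0, 0.8], [0, 0, 0], 60]
    - [[-1.27, 0, 0.89], [0, 0, 0], 60]
    - [[-1.39, 0, 0.98], [0, 0, 0], 60]
    - [[-1.52, 0, 1.06], [0, 0, 0], 60]
    - [[-1.64, 0, 1.15], [0, 0, 0], 60]
    - [[-1.76, 0, 1.23], [0, 0, 0], 60]
    - [[-1.89, 0, 1.32], [0, 0, 0], 60]
    - [[-2.01, 0, 1.41], [0, 0, 0], 60]
    - [[-2.13, 0, 1.49], [0, 0, 0], 60]
    - [[-2.25, 0, 1.58], [0, 0, 0], 60]
    - [[-2.38, 0, 1.66], [0, 0, 0], 60]
    - [[-2.5, 0, 1.75], [0, 0, 0], 60]
    - [[-2.6, 0, 1.82], [0, 0, 0], 60]
    - [[-2.7, 0, 1.89], [0, 0, 0], 60]

```text
clock: 18.7
position: [0.5919, 0.0269, 0.0254]
tool_rot: [3.14, 0.607, -3.051]
force: [-0.4, 0.5, 0.5]
grip_width: 0.0511
finger_force: 0.0
```

```bash
python3 - <<'E'
from h import *
st();barrel("top");barrel("side");st()
d=np.load("side.npy");q=w2g(cloud("side",d).reshape(-1,3));q=q[(d>0).ravel()]
m=(abs(q[:,1])<.028)&(q[:,0]>.015)&(q[:,0]<.06)&(q[:,2]>.02)&(q[:,2]<.06)
a=q[m];a=a[np.argsort(a[:,0])];print(len(a));print((a[::max(1,len(a)//30)]*1000).round(0).tolist())
E
```

```text
18.7 g [-0.0239 -0.0002  0.0254] q [ 0.61  1.   -1.04  2.26  2.2   0.85 -0.32] F(g) -0.36 0.5 0.53 err45 [-0.001 -0.178 -0.003]
top 0.67 657 mean [-0.0045 -0.0028  0.0462] ang -0.0 rect ((-0.0030797775834798813, -0.0016206465661525726), (0.10378730297088623, 0.03615350276231766), 89.84468841552734)
side 0.87 359 mean [-0.0045 -0.0175  0.0455] ang 0.8 rect ((0.0010937312617897987, -0.0083237886428833), (0.12916608154773712, 0.03794024884700775), 83.44062805175781)
18.9 g [-0.024  -0.0002  0.0254] q [ 0.61  1.   -1.04  2.26  2.2   0.85 -0.32] F(g) 0.67 -0.46 -0.69 err45 [-0.001 -0.178 -0.003]
181
[[15.0, 1.0, 57.0], [18.0, 1.0, 59.0], [19.0, 8.0, 57.0], [23.0, -2.0, 52.0], [27.0, 0.0, 60.0], [29.0, -7.0, 53.0], [37.0, -17.0, 25.0], [38.0, 1.0, 26.0], [39.0, 3.0, 21.0], [39.0, -7.0, 35.0], [40.0, -6.0, 27.0], [40.0, 0.0, 44.0], [41.0, 1.0, 32.0], [41.0, 13.0, 31.0], [42.0, 3.0, 45.0], [42.0, -7.0, 41.0], [43.0, 27.0, 42.0], [43.0, -6.0, 22.0], [46.0, 10.0, 42.0], [47.0, 1.0, 40.0], [53.0, 6.0, 35.0], [54.0, -25.0, 35.0], [55.0, -2.0, 50.0], [55.0, -24.0, 23.0], [56.0, 15.0, 31.0], [56.0, -22.0, 28.0], [57.0, 12.0, 37.0], [57.0, -3.0, 53.0], [58.0, -25.0, 26.0], [58.0, 9.0, 31.0], [60.0, -26.0, 33.0]]
```

Call:
move_arm:
  series:
    - [[-0.08, 0, 0.06], [0, 0, 0], 60]
    - [[-0.16, 0, 0.11], [0, 0, 0], 60]
    - [[-0.25, 0, 0.17], [0, 0, 0], 60]
    - [[-0.33, 0, 0.23], [0, 0, 0], 60]
    - [[-0.41, 0, 0.29], [0, 0, 0], 60]
    - [[-0.49, 0, 0.34], [0, 0, 0], 60]
    - [[-0.57, 0, 0.4], [0, 0, 0], 60]
    - [[-0.66, 0, 0.46], [0, 0, 0], 60]
    - [[-0.74, 0, 0.52], [0, 0, 0], 60]
    - [[-0.82, 0, 0.57], [0, 0, 0], 60]
    - [[-0.9, 0, 0.63], [0, 0, 0], 60]

```text
clock: 19.82
position: [0.6028, 0.0279, 0.0254]
tool_rot: [3.14, 0.607, -3.051]
force: [-0.4, -0.1, 1.0]
grip_width: 0.0513
finger_force: 0.7
```

```bash
python3 - <<'E'
from h import *
st();barrel("top");barrel("side");st()
for i in range(4): bot.grab_frame("side");st()
E
```

```text
19.8167 g [-0.013  -0.0002  0.0254] q [ 0.6   1.   -1.03  2.23  2.19  0.84 -0.3 ] F(g) -0.39 -0.08 0.97 err45 [-0.001 -0.178 -0.003]
top 0.63 548 mean [ 0.0048 -0.003   0.0465] ang 0.2 rect ((0.006537949666380882, -0.0029564648866653442), (0.10142502933740616, 0.03349067643284798), 89.65443420410156)
side 0.65 378 mean [ 0.0053 -0.0158  0.0445] ang 2.6 rect ((0.011001136153936386, -0.005935110151767731), (0.1347111016511917, 0.042437195777893066), 84.42403411865234)
20.0167 g [-0.0129 -0.0002  0.0254] q [ 0.6   1.   -1.03  2.23  2.19  0.84 -0.3 ] F(g) -0.25 0.04 0.07 err45 [-0.001 -0.178 -0.003]
20.0667 g [-0.0129 -0.0003  0.0254] q [ 0.6   1.   -1.03  2.23  2.19  0.84 -0.3 ] F(g) 0.22 1.01 -0.09 err45 [-0.001 -0.178 -0.003]
20.1167 g [-0.013  -0.0003  0.0254] q [ 0.6   1.   -1.03  2.23  2.19  0.84 -0.3 ] F(g) 0.24 -0.03 0.2 err45 [-0.001 -0.178 -0.003]
20.1667 g [-0.013  -0.0003  0.0254] q [ 0.6   1.   -1.03  2.23  2.19  0.84 -0.3 ] F(g) -0.3 -0.05 -0.63 err45 [-0.001 -0.178 -0.003]
20.2167 g [-0.013  -0.0003  0.0254] q [ 0.6   1.   -1.03  2.23  2.19  0.84 -0.3 ] F(g) 1.0 -0.22 1.22 err45 [-0.001 -0.178 -0.003]
```

Call:
move_arm:
  series:
    - [[-0.04, 0, 0.03], [0, 0, 0], 60]
    - [[-0.08, 0, 0.06], [0, 0, 0], 60]
    - [[-0.12, 0, 0.09], [0, 0, 0], 60]
    - [[-0.16, 0, 0.11], [0, 0, 0], 60]
    - [[-0.2, 0, 0.14], [0, 0, 0], 60]
    - [[-0.25, 0, 0.17], [0, 0, 0], 60]
    - [[-0.29, 0, 0.2], [0, 0, 0], 60]
    - [[-0.33, 0, 0.23], [0, 0, 0], 60]
    - [[-0.37, 0, 0.26], [0, 0, 0], 60]
    - [[-0.41, 0, 0.29], [0, 0, 0], 60]

```text
clock: 21.05
position: [0.6078, 0.0284, 0.0254]
tool_rot: [3.14, 0.607, -3.051]
force: [-1.2, -0.3, 0.8]
grip_width: 0.0512
finger_force: 0.6
```

```bash
cat >> h.py <<'E'
def feel(n=6):
    F=[];
    for i in range(n):
        s=bot.observe();F.append(np.r_[s["force"]@GX,s["force"]@GY,s["force"][2],s["finger_force"]]);bot.grab_frame("side")
    print(s["clock"],"x",(w2g(s["position"][None])[0]*1000).round(2),"F",np.mean(F,0).round(2),"sd",np.std(F,0).round(2))
E
python3 - <<'E'
from h import *
feel();barrel("top")
E
```

```text
21.3 x [-7.94 -0.32 25.36] F [-0.36  0.2   0.38  0.18] sd [0.48 0.37 0.35 0.25]
top 0.92 607 mean [ 0.0089 -0.0026  0.0448] ang 2.4 rect ((0.011328006163239479, -0.000764850527048111), (0.03755820915102959, 0.10635226219892502), 1.687942385673523)
```

Call:
move_arm:
  series:
    - [[-0.02, 0, 0.014], [0, 0, 0], 60]
    - [[-0.04, 0, 0.028], [0, 0, 0], 60]
    - [[-0.06, 0, 0.042], [0, 0, 0], 60]
    - [[-0.08, 0, 0.056], [0, 0, 0], 60]
    - [[-0.1, 0, 0.07], [0, 0, 0], 60]
    - [[-0.12, 0, 0.084], [0, 0, 0], 60]
    - [[-0.14, 0, 0.1], [0, 0, 0], 60]
    - [[-0.16, 0, 0.11], [0, 0, 0], 60]
    - [[-0.18, 0, 0.125], [0, 0, 0], 60]
    - [[-0.2, 0, 0.14], [0, 0, 0], 60]

```text
clock: 22.28
position: [0.6102, 0.0286, 0.0253]
tool_rot: [3.14, 0.607, -3.051]
force: [-1.3, -0.8, 0.0]
grip_width: 0.0513
finger_force: 0.6
```

```bash
python3 - <<'E'
from h import *
feel();barrel("top")
E
```

```text
22.5333 x [-5.51 -0.28 25.34] F [-0.59 -0.27  0.53  0.31] sd [0.51 0.26 0.59 0.15]
top 0.81 525 mean [ 0.0103 -0.0054  0.0462] ang 4.5 rect ((0.014016992412507534, -0.001732122153043747), (0.035732172429561615, 0.10363121330738068), 2.634336233139038)
```

Call:
move_arm:
  series:
    - [[-0.02, 0, 0.014], [0, 0, 0], 60]
    - [[-0.04, 0, 0.028], [0, 0, 0], 60]
    - [[-0.06, 0, 0.042], [0, 0, 0], 60]
    - [[-0.08, 0, 0.056], [0, 0, 0], 60]
    - [[-0.1, 0, 0.07], [0, 0, 0], 60]
    - [[-0.12, 0, 0.084], [0, 0, 0], 60]

```text
clock: 23.18
position: [0.6116, 0.0287, 0.0253]
tool_rot: [3.14, 0.607, -3.051]
force: [-1.0, -0.1, 1.5]
grip_width: 0.0514
finger_force: 0.5
```

```bash
python3 - <<'E'
from h import *
feel(4)
p,d=bot.grab_frame("top")
cv2.imwrite("pics/g.png",cv2.resize(p[150:290,200:330],None,fx=4,fy=4,interpolation=2)[:, :,::-1])
E
```

```text
23.3333 x [-4.04 -0.3  25.35] F [-1.07 -0.13  0.6   0.38] sd [0.41 0.07 0.54 0.13]
```

View pics/g.png

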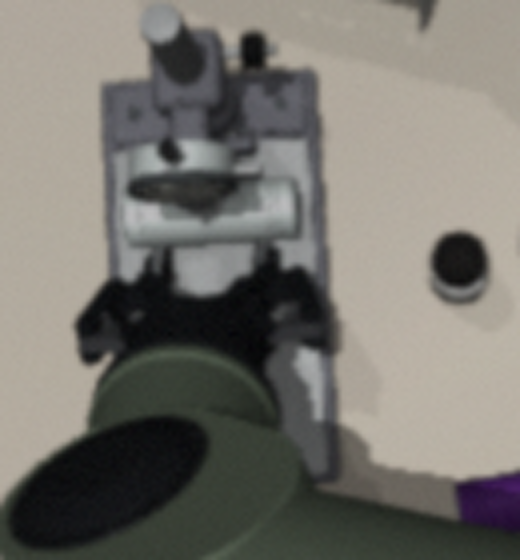

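Call:
move_arm:
  series:
    - [[-0.02, 0, 0.014], [0, 0, 0], 60]
    - [[-0.04, 0, 0.028], [0, 0, 0], 60]
    - [[-0.06, 0, 0.042], [0, 0, 0], 60]
    - [[-0.08, 0, 0.056], [0, 0, 0], 60]
    - [[-0.1, 0, 0.07], [0, 0, 0], 60]

```text
clock: 23.85
position: [0.6128, 0.0288, 0.0253]
tool_rot: [3.14, 0.607, -3.051]
force: [-1.2, 0.8, 0.9]
grip_width: 0.0515
finger_force: 0.6
```

```bash
python3 -c "
from h import *
feel(4)"
```

```text
24.0 x [-2.85 -0.27 25.35] F [-0.83 -0.1   0.3   0.39] sd [0.48 0.76 0.76 0.13]
```

Call:
move_arm:
  series:
    - [[-0.02, 0, 0.014], [0, 0, 0], 60]
    - [[-0.04, 0, 0.028], [0, 0, 0], 60]
    - [[-0.06, 0, 0.042], [0, 0, 0], 60]
    - [[-0.08, 0, 0.056], [0, 0, 0], 60]
    - [[-0.08, 0, 0.056], [0, 0, 0], 60]

```text
clock: 24.47
position: [0.6138, 0.0289, 0.0253]
tool_rot: [3.14, 0.607, -3.051]
force: [-0.6, -0.5, 0.4]
grip_width: 0.0516
finger_force: 0.3
```

Call:
move_arm:
  series:
    - [[-0.02, 0, 0.014], [0, 0, 0], 60]
    - [[-0.04, 0, 0.028], [0, 0, 0], 60]
    - [[-0.06, 0, 0.042], [0, 0, 0], 60]
    - [[-0.08, 0, 0.056], [0, 0, 0], 60]
    - [[-0.08, 0, 0.056], [0, 0, 0], 60]

```text
clock: 24.88
position: [0.6141, 0.029, 0.0251]
tool_rot: [3.14, 0.606, -3.05]
force: [-6.6, -1.5, 5.8]
grip_width: 0.051
finger_force: 4.4
```

```bash
python3 -c "
from h import *
feel(4)"
```

```text
25.0333 x [-1.58 -0.3  25.07] F [-8.   -1.22  4.58  4.41] sd [0.73 0.25 0.75 0.01]
```

Call:
move_arm:
  series:
    - [[0.02, 0, -0.014], [0, 0, 0], 60]
    - [[0.02, 0, -0.014], [0, 0, 0], 60]

```text
clock: 25.25
position: [0.6141, 0.0289, 0.0251]
tool_rot: [3.14, 0.607, -3.051]
force: [-6.1, -2.0, 2.6]
grip_width: 0.0513
finger_force: 3.1
```

```bash
python3 -c "
from h import *
feel(5)"
```

```text
25.45 x [-1.61 -0.3  25.13] F [-6.16 -0.92  2.78  3.14] sd [0.38 0.51 0.43 0.03]
```

Call:
move_arm:
  series:
    - [[0.008, 0, -0.006], [0, 0, 0], 60]
    - [[0.008, 0, -0.006], [0, 0, 0], 60]
    - [[0.008, 0, -0.006], [0, 0, 0], 60]
    - [[0.008, 0, -0.006], [0, 0, 0], 60]
    - [[0.008, 0, -0.006], [0, 0, 0], 60]
    - [[0.008, 0, -0.006], [0, 0, 0], 60]
    - [[0.008, 0, -0.006], [0, 0, 0], 60]
    - [[0.008, 0, -0.006], [0, 0, 0], 60]
    - [[0.008, 0, -0.006], [0, 0, 0], 60]
    - [[0.008, 0, -0.006], [0, 0, 0], 60]
    - [[0.008, 0, -0.006], [0, 0, 0], 60]
    - [[0.008, 0, -0.006], [0, 0, 0], 60]
    - [[0.008, 0, -0.006], [0, 0, 0], 60]
    - [[0.008, 0, -0.006], [0, 0, 0], 60]
    - [[0.008, 0, -0.006], [0, 0, 0], 60]
    - [[0.008, 0, -0.006], [0, 0, 0], 60]
    - [[0.008, 0, -0.006], [0, 0, 0], 60]
    - [[0.008, 0, -0.006], [0, 0, 0], 60]
    - [[0.008, 0, -0.006], [0, 0, 0], 60]
    - [[0.008, 0, -0.006], [0, 0, 0], 60]

```text
clock: 27.17
position: [0.6141, 0.029, 0.0252]
tool_rot: [3.14, 0.607, -3.051]
force: [-5.1, -1.7, 2.3]
grip_width: 0.0515
finger_force: 3.0
```

```bash
python3 -c "
from h import *
feel(6)"
```

```text
27.4167 x [-1.63 -0.27 25.15] F [-5.54 -0.32  2.27  2.95] sd [0.27 0.54 0.44 0.  ]
```

Call:
move_arm:
  series:
    - [[0, 0, 0], [0, 0, 0], 60]
    - [[0, 0, 0], [0, 0, 0], 60]
    - [[0, 0, 0], [0, 0, 0], 60]
    - [[0, 0, 0], [0, 0, 0], 60]
    - [[0, 0, 0], [0, 0, 0], 60]
    - [[0, 0, 0], [0, 0, 0], 60]
    - [[0.01, 0, -0.007], [0, 0, 0], 60]
    - [[0.02, 0, -0.014], [0, 0, 0], 60]
    - [[0.03, 0, -0.021], [0, 0, 0], 60]
    - [[0.04, 0, -0.028], [0, 0, 0], 60]
    - [[0.05, 0, -0.035], [0, 0, 0], 60]
    - [[0.06, 0, -0.042], [0, 0, 0], 60]
    - [[0.08, 0, -0.056], [0, 0, 0], 60]
    - [[0.12, 0, -0.084], [0, 0, 0], 60]
    - [[0.2, 0, -0.14], [0, 0, 0], 60]
    - [[0.4, 0, -0.28], [0, 0, 0], 60]
    - [[0.8, 0, -0.56], [0, 0, 0], 60]
    - [[1.6, 0, -1.12], [0, 0, 0], 60]
    - [[2.5, 0, -1.75], [0, 0, 0], 60]
    - [[3.3, 0, -2.3], [0, 0, 0], 60]

```text
clock: 29.13
position: [0.5729, 0.0251, 0.0253]
tool_rot: [3.14, 0.607, -3.051]
force: [-0.7, 0.4, 0.5]
grip_width: 0.0511
finger_force: 0.0
```

```bash
python3 - <<'E'
from h import *
st();barrel("top");barrel("side");barrel("top")
p,d=bot.grab_frame("side")
cv2.imwrite("pics/i.png",cv2.resize(p[140:250,255:375],None,fx=5,fy=5,interpolation=2)[:, :,::-1])
E
```

```text
29.1333 g [-0.0429 -0.0002  0.0253] q [ 0.62  1.   -1.05  2.31  2.22  0.88 -0.35] F(g) -0.62 0.44 0.51 err45 [-0.001 -0.178 -0.003]
top 0.96 435 mean [ 0.0147 -0.008   0.0457] ang 5.4 rect ((0.01890735700726509, -0.0016159452497959137), (0.10237623006105423, 0.035847075283527374), 89.82110595703125)
side 0.78 384 mean [ 0.015  -0.0142  0.0437] ang 3.9 rect ((0.01843460462987423, -0.006004363298416138), (0.04145871475338936, 0.12890739738941193), 0.409281849861145)
side 0.66 41 mean [ 0.0222 -0.0029  0.0593] ang -41.4 rect ((0.03500597923994064, 0.018836934119462967), (0.02672111615538597, 0.016727687790989876), 60.219451904296875)
top 0.83 492 mean [ 0.0139 -0.0054  0.046 ] ang 4.0 rect ((0.017952239140868187, -0.00039155036211013794), (0.03587782382965088, 0.1049303412437439), 0.6497516632080078)
```

View pics/i.png

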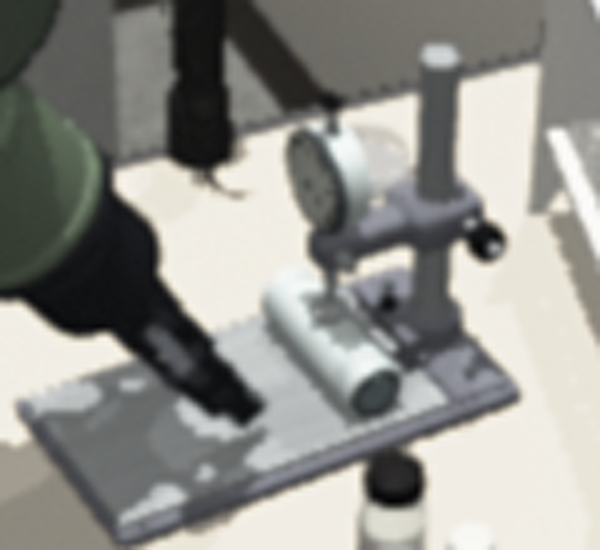

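Call:
move_arm:
  series:
    - [[0, 0, -1], [0, 0, 0], 60]
    - [[0, 0, -2], [0, 0, 0], 60]
    - [[0, 0, -2], [0, 0, 0], 60]
    - [[0, 0, -2], [0, 0, 0], 60]
    - [[0, 0, -2], [0, 0, 0], 60]

```text
clock: 29.9
position: [0.5632, 0.024, 0.0421]
tool_rot: [3.14, 0.608, -3.051]
force: [-0.5, 0.4, 0.2]
grip_width: 0.0515
finger_force: 0.0
```

```bash
python3 -c "
from h import *
barrel('top');print(bot.job_done())"
```

```text
top 0.7 448 mean [ 0.013  -0.0067  0.0456] ang 4.1 rect ((0.01733788475394249, -0.0011787451803684235), (0.03366311267018318, 0.1014176681637764), 0.2538582980632782)
the job is handed in; nothing more can be done
None
```

I rolled the barrel in until it bore on the jaw, held it there at about 5.5 N for roughly 2.5 s (first contact briefly reached about 8 N), then backed off and handed the job in at about 30 s, with the barrel square and at rest under the spindle.

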